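Set the card creaser's gauge and hold its sprung speed dial at three

ROBOT

A 6-joint arm with a two-finger parallel gripper is mounted at the origin on the work surface. World frame = base frame: x ahead of the robot, y to its left, z up, the work surface at z = 0. Lengths are in m, angles in rad, forces in N, time in s.
With the tool pointing down it reaches from about 0.35 to 0.925 m from the base axis. Payload 6.4 kg.
Tool frame: the origin (TCP) lies on the mounting face of the last link; the fingertips stand 173 mm ahead of it and the grasp point (between the pads) lies 155 mm ahead of it; z points along the fingers, y is the line along which they close (so a half turn about z gives the same grasp; the last joint's range is limited). The gripper opens to 85 mm and grips with 20 to 120 N. Pads are 22 mm wide; open, the fingers measure 114 mm over their backs; the gripper's body (76 mm by 85 mm) begins 54 mm behind the grasp point. The pads swing forward as they close: fully open they stand 13 mm farther back than shut.
Start: joints at [0.955, 0.245, 1.558, -0, 1.339, -0.174], TCP at [0.278, 0.588, 0.405] pointing down, gripper open.
Joint ranges: [-3.13, 3.13], [-1.02, 2.26], [0.13, 2.54], [-0.95, 4.09], [0.21, 2.88], [-2.74, 2.74]. Speed limits (rad/s): [2.57, 2.57, 3.14, 3.14, 3.14, 3.14].

INTERFACE

Orientations are given as a unit quaternion [x, y, z, w].
In Python, from cell import * gives the robot as it stands.
- The arm moves only by the tool servo_tool, never from a script. Its argument "rows" is a list of rows, each a list of 3 entries, a list of its own where there are three numbers: the gripper's target within -1 to 1 (shut at 1, half-way at 0, fully open at -1), then the shift along the tool's x, y, z in cm, then the turn about the tool's z in degrees. A call has 1 to 10 rows; each row is the pose to reach, as a shift and turn from the pose commanded when the call began, along the tool's axes at that moment; what a row does not reach only later rows make up. A row lasts 1/12 s, in which the tool goes at most 41.7 mm and 7.16 degrees, less where a joint would pass 70% of its speed; a pose out of reach is approached as far as the arm can. A call with a gripper value outside its range is refused whole. The fingers move at their own pace and stop on an object; "squeeze" is the grip in N (left out, the last holds). Time passes only in rows, so rows that repeat a pose let the fingers close. It gives the time, the measured TCP pose, the force, the opening and the grip force at its end, in the units of the state.
- get_obs(): the state, without advancing time (a new reading comes with each control period).
- camera(name): name is "scene" or "top"; returns the picture (480x640x3 uint8, red, green, blue); there is no depth.
- camera_params(name): a dict with "K" (3x3 intrinsics, pixels), "k1" (the pictures are not rectified: a ray, as slopes to the right and down, at radius r is drawn at 1 + k1 r^2 times it, then the intrinsics apply), "camera_from_world" (4x4, takes a point from world to camera coordinates). Camera axes: x right, y down, z forward; pixel columns grow to the right and rows downward; lengths in m; the calibration is good to about 2 mm. A picture is of the moment at which its call begins. camera_params takes no time and is no camera call.
- sign_off(): hands the job in; it is judged then, once.
The state is a dict: "clock": time; "qpos": joint angles; "joint_velocities": joint speeds; "joint_torque": joint torques, N m; "tool_pos": TCP position; "ee_rot": TCP orientation; "ft_force": force on the tool from outside, world axes, zero at the start; "ft_torque": the same for the moment, N m; "finger_gap": opening from 0.0 (shut) to 1.0 (fully open); "finger_force": force on a finger pad.
Only numpy, scipy, OpenCV 4.12 (cv2) and the standard library are available. Lean on these libraries where they do the work, as an engineer would, in place of code of your own. Each camera call takes 0.05 s, during which the arm holds its last target. There are 200 camera calls.

TASK

On the desktop card creaser, wind the black handwheel clockwise until the gauge's red pointer stands opposite the green marker (within 3 mm). Only then press the orange tab of the sprung speed dial down past the first and second clicks to the third, and hold it there: the dial springs back when let go, so finish while still pressing it. Leave the other things on the desk where they are.

Things in the scene. Friction and masses are not known exactly. Their poses are not given: they have to be found in the camera images.
- wheel_grip (a point): Centre of the knurled black handwheel on top of the white desktop card creaser: a plain drum 56 mm in diameter and 26 mm high with an upright axis; this point lies on the axis half-way up, 13 mm below its top and 29 mm above the creaser's bed (the bed is at about z = 0.11). It is free all round for open fingers. Light friction, about 0.1 N m; it stays where it is left and turns through 6 rad between stops.
- handwheel (a joint): Angle of the handwheel in rad, 0 to 6, growing as it turns clockwise seen from above. It drives the gauge 12 mm per rad.
- gauge_tip (a point): Tip of the red pointer of the dark sliding gauge (30 x 32 x 18 mm) behind the handwheel, as seen from the robot; it slides along the frame's y axis, in the -y direction (to the right as seen from the robot) as the wheel turns clockwise. It moves only with the wheel. x of the frame points away from the robot, from the pointer towards the scale.
- marker_tip (a point): Tip of the fixed green marker (a small green finger, 6 mm wide like the pointer) that stands across the scale, its tip about 4 mm beyond the line of the pointer's tip. Same axes as gauge_tip. The gauge is set when both tips have the same y in this frame; at the start the pointer is 19 to 56 mm short of it on the +y side.
- dial_axis (a point): Axle of the sprung speed dial in its grey control box (100 x 80 mm, its top 75 mm high, cheeks round the axle up to 112 mm), which stands to the left or right of the creaser. The axle lies along this frame's y, 88 mm above the desk; -x of the frame is the side where the tab sticks out, roughly towards the robot.
- dial_tab (a point): Centre of the orange press tab of the dial: a bar 14 mm in diameter and 44 mm long parallel to the axle, 60 mm from it. At rest it stands 0.6 rad above the level through the axle; pressed down to the third click it lies 0.6 rad below it.
- speed_dial (a joint): Angle of the speed dial in rad: 0 at rest (tab up), growing as the tab is pressed down. Clicks (weak detents) at 0.4, 0.8 and 1.2, hard stop at 1.28. A spring returns it to 0 from anywhere, the clicks do not hold it; pressed down at the tab it takes about 4 N to start it, 6 to 9 N to get over the clicks (it jumps ahead a little after each) and about 8 N to hold it at the third.
- tape: blue tape dispenser, 130 x 60 x 77 mm; loose, to be left alone; origin under its centre.
- bottle: green bottle, 68 mm across, 220 mm tall; loose, to be left alone; origin under its centre.
- mug: blue mug, 80 mm across, 95 mm tall; loose, to be left alone; origin under its centre.
- stapler: orange stapler, 130 x 34 x 50 mm; loose, to be left alone; origin under its centre.
- calculator: grey desk calculator, 150 x 90 x 17 mm; loose, to be left alone; origin under its centre.
- pen_cup: black pen cup with pens, 72 mm across, 145 mm tall; loose, to be left alone; origin under its centre.
- card_box: cardboard box of cards, 100 x 160 x 60 mm; loose, to be left alone; origin under its centre.
Mind the look-alikes: they are no part of the job. What is shaped like the part that bears dial_axis but pink is not meant.

How it is judged:
By the outcome, as a careful person would: the job done as asked, in the order asked, and still so for the second after the job is handed in, while the arm keeps its last pose, push and grip.
It also fails if it takes over 58 s, if anything falls off the work surface, if the arm or the gripper's body presses on something with over 40 N, if the wrist force passes 120 N, or if a joint passes its speed limit or range.

## Working session

There is one attempt and no reset: what is moved stays moved. The work goes in short steps, Python scripts to look and compute and a tool call to move; the robot and the scene stay as the last step left them, time stands still between calls to the robot, and variables do not carry over. Pictures are saved under pics/ and viewed, at most 10 in all, crops included, and the job is handed in when it is done.

Besides the shell and the picture viewer there is one more tool, called as name([rows], argument=value, ...), one row to a line, values as JSON. servo_tool: Moves the arm, as the interface text tells. Its arguments: {"type":"object","properties":{"rows":{"type":"array"},"squeeze":{"type":"number"}},"required":["rows"]}

```bash
mkdir -p pics
python3 - <<'E'
from cell import *
import cv2,numpy as np
for n in("scene","top"):
    cv2.imwrite(f"pics/{n}0.png",camera(n)[:,:,::-1]); p=camera_params(n); print(n,np.round(p["K"],1).tolist(),p["k1"],np.round(p["camera_from_world"],3).tolist())
o=get_obs();print(o)
E
```

```text
scene [[437.3, 0.0, 319.2], [0.0, 437.3, 242.8], [0.0, 0.0, 1.0]] 0.03754752844785593 [[-0.196, 0.981, 0.005, 0.102], [0.764, 0.156, -0.626, -0.323], [-0.615, -0.119, -0.78, 1.451], [0.0, 0.0, 0.0, 1.0]]
top [[505.8, 0.0, 316.4], [0.0, 505.8, 240.9], [0.0, 0.0, 1.0]] -0.13764306908015975 [[0.028, -1.0, 0.011, -0.029], [-0.994, -0.029, -0.105, 0.521], [0.105, -0.008, -0.994, 1.433], [0.0, 0.0, 0.0, 1.0]]
{'clock': 0.1, 'qpos': array([ 9.54905255e-01,  2.45783143e-01,  1.55888662e+00, -1.09257901e-05,
        1.33870183e+00, -1.74066727e-01]), 'joint_velocities': array([-0.00044614, -0.00406095, -0.00227986,  0.00056189,  0.00113372,
        0.00134603]), 'joint_torque': array([ 5.42746238e-04, -4.30676222e+01, -3.27126718e+01, -2.06082254e-04,
        2.88847543e-03, -1.68473952e-05]), 'tool_pos': array([0.27779382, 0.58743123, 0.40366831]), 'ee_rot': array([ 2.19118401e-01,  9.75697871e-01, -8.23029383e-04, -3.37351614e-04]), 'ft_force': array([-0.18770323,  0.97129427,  0.48372406]), 'ft_torque': array([ 0.02548555, -0.00832094,  0.05001606]), 'finger_force': 0.0, 'finger_gap': 0.9979520550692861}
```

View pics/scene0.png

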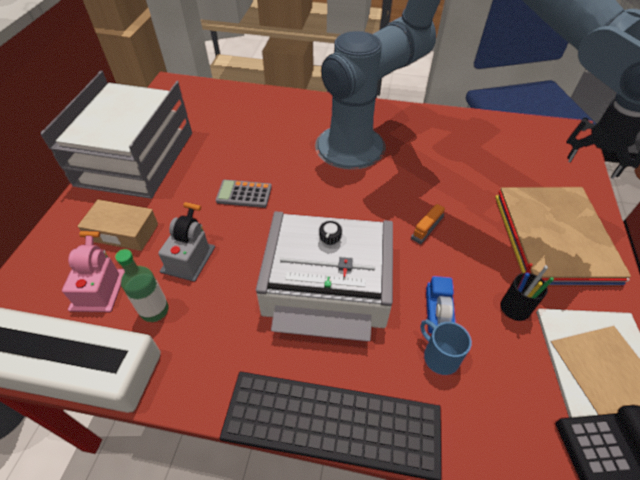

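View pics/top0.png

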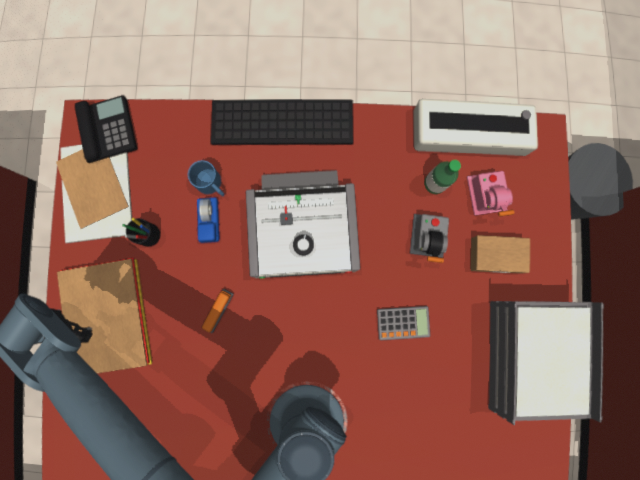

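The top view shows the creaser with its handwheel at (303,243), the red pointer at about (286,210) and the green marker at about (298,199). The speed dial candidates are the grey box at (430,237) with its tab at (436,260), and the pink look-alike at (490,190) with its tab at (507,213). Other orange or black items are the stapler at (217,311) and the pen cup at (142,232). I choose the grey box; next come the measurements and one close crop.

```bash
cat > h.py <<'E'
from cell import *
import cv2,numpy as np
P={n:camera_params(n) for n in("scene","top")}
def ray(n,uv):
    p=P[n];K=np.array(p["K"]);T=np.array(p["camera_from_world"])
    d=np.array([(uv[0]-K[0,2])/K[0,0],(uv[1]-K[1,2])/K[1,1]]);s=d.copy()
    for _ in range(20): s=d/(1+p["k1"]*(s@s))
    R=T[:3,:3];return -R.T@T[:3,3],R.T@np.array([*s,1])
def onz(n,uv,z):
    o,d=ray(n,uv);return o+d*(z-o[2])/d[2]
def tri(a,b):
    o1,d1=ray("top",a);o2,d2=ray("scene",b)
    t=np.linalg.lstsq(np.c_[d1,-d2],o2-o1,rcond=None)[0]
    A=o1+t[0]*d1;B=o2+t[1]*d2;return (A+B)/2,np.linalg.norm(A-B)
def blobs(img,box,lo,hi,amin=4):
    x0,y0,x1,y1=box;h=cv2.cvtColor(img[y0:y1,x0:x1],cv2.COLOR_RGB2HSV)
    m=cv2.inRange(h,np.array(lo),np.array(hi));n,l,s,c=cv2.connectedComponentsWithStats(m)
    return [(np.round(c[i]+[x0,y0],1).tolist(),(s[i]+[x0,y0,0,0,0]).tolist()) for i in range(1,n) if s[i,4]>=amin]
E
python3 - <<'E'
from h import *
t=camera("top");s=camera("scene")
for nm,im,bw,bg,bd in(("top",t,(285,225,322,262),(262,190,340,235),(405,205,455,270)),("scene",s,(310,215,350,250),(280,250,380,300),(155,200,215,280))):
    print(nm,"wheel",blobs(im,bw,(0,0,0),(180,255,70),20))
    print(" red",blobs(im,bg,(0,130,80),(6,255,255)),blobs(im,bg,(172,130,80),(180,255,255)))
    print(" green",blobs(im,bg,(45,90,60),(85,255,255)))
    print(" orange",blobs(im,bd,(8,170,150),(22,255,255)))
    print(" boxred",blobs(im,bd,(0,180,190),(4,255,255)))
    print(" black",blobs(im,bd,(0,0,0),(180,255,45),30))
a=cv2.resize(t[180:280,240:360],None,fx=4,fy=4,interpolation=2);b=cv2.resize(t[200:275,395:460],(320,400),interpolation=2)
c=cv2.resize(s[195:285,150:220],(311,400),interpolation=2)
d=cv2.resize(s[210:300,260:400],(480,309),interpolation=2)
W=np.zeros((600,800,3),np.uint8);W[:400*3//4,:360]=cv2.resize(a,(360,300));W[:300,400:640]=cv2.resize(b,(240,300));W[300:600,:233]=cv2.resize(c,(233,300));W[300:,250:716]=cv2.resize(d,(466,300))
cv2.imwrite("pics/c1.png",W[:,:,::-1])
E
```

```text
top wheel [([302.9, 245.1], [294, 235, 19, 20, 160])]
 red [([285.5, 209.8], [285, 207, 2, 7, 13]), ([285.6, 218.2], [285, 217, 2, 3, 5])] []
 green [([297.6, 197.2], [295, 194, 6, 9, 33])]
 orange [([435.5, 259.4], [428, 257, 16, 6, 71])]
 boxred [([435.0, 221.9], [432, 219, 7, 6, 28])]
 black [([434.3, 242.8], [424, 231, 19, 25, 243])]
scene wheel [([330.1, 235.5], [320, 222, 21, 23, 242])]
 red [([345.5, 261.0], [345, 260, 2, 3, 6]), ([344.4, 270.8], [343, 268, 4, 9, 20])] []
 green [([327.5, 283.3], [325, 277, 6, 11, 40])]
 orange [([191.2, 204.9], [183, 202, 18, 7, 75])]
 boxred [([174.8, 249.2], [171, 247, 8, 5, 32])]
 black [([182.9, 227.5], [173, 209, 23, 34, 375])]
```

View pics/c1.png

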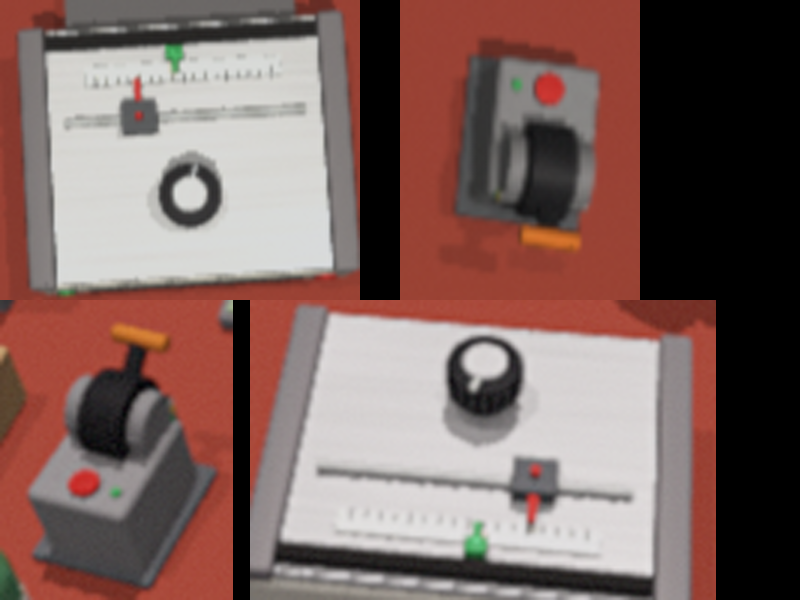

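The crop confirms the grey dial with its orange tab up, the knurled wheel with a white cap, and the pointer left of the green marker. Next I compute world positions.

Run:
```python
from h import *
np.set_printoptions(precision=4,suppress=True)
print("cams",ray("top",(0,0))[0],ray("scene",(0,0))[0])
print("wheel tri",tri((303.2,244.8),(330.1,233)),onz("top",(303.2,244.8),.145),onz("scene",(330.1,233),.14))
print("tab",tri((435.7,259.5),(191.7,205)))
print("ptip",tri((285.5,206.5),(344,276.5)),"mtip",tri((297.8,203),(328,277)))
for z in(.12,.125,.13): print(onz("top",(285.5,206.5),z),onz("top",(297.8,203),z),onz("scene",(344,276.5),z),onz("scene",(328,277),z))
# slot line direction top: crop scale 3
a=onz("top",(240+65/3,180+124/3),.11);b=onz("top",(240+305/3,180+108/3),.11);d=b-a;print("slot yaw",np.degrees(np.arctan2(d[0],-d[1])),a,b)
# bed front edge
a=onz("top",(240+50/3,180+287/3),.11);b=onz("top",(240+350/3,180+270/3),.11);d=b-a;print("yaw2",np.degrees(np.arctan2(d[0],-d[1])),a,b)
# tab axis: ends, 2 views
for im,n,box in((camera("top"),"top",(405,205,455,270)),(camera("scene"),"scene",(155,195,215,280))):
    h=cv2.cvtColor(im,cv2.COLOR_RGB2HSV);m=cv2.inRange(h,(8,170,120),(22,255,255));k=np.zeros_like(m);k[box[1]:box[3],box[0]:box[2]]=255
    r=cv2.minAreaRect(cv2.findNonZero(m&k));print(r)
    pts=cv2.boxPoints(r);e=[onz(n,p,.122) for p in pts];print(np.array(e))
```

```text
cams [ 0.3683 -0.0027  1.4804] [1.1586 0.1235 0.9282]
wheel tri (array([0.4991, 0.0214, 0.1354]), np.float64(0.00016315813158152963)) [0.4981 0.0211 0.145 ] [0.5029 0.022  0.14  ]
tab (array([ 0.4702, -0.3382,  0.1255]), np.float64(0.0008087973925565959))
ptip (array([0.6042, 0.0729, 0.1191]), np.float64(0.00031338252674306395)) mtip (array([0.6144, 0.039 , 0.1219]), np.float64(0.001517078435291194))
[0.604 0.073 0.12 ] [0.6146 0.0398 0.12  ] [0.6048 0.0728 0.12  ] [0.6133 0.0381 0.12  ]
[0.6031 0.0727 0.125 ] [0.6137 0.0397 0.125 ] [0.6083 0.0731 0.125 ] [0.6167 0.0386 0.125 ]
[0.6023 0.0725 0.13  ] [0.6128 0.0395 0.13  ] [0.6117 0.0735 0.13  ] [0.62   0.0391 0.13  ]
slot yaw 5.532318237996783 [0.5627 0.1374 0.11  ] [ 0.5839 -0.0812  0.11  ]
yaw2 4.890987686225994 [0.4139 0.1452 0.11  ] [ 0.4371 -0.1253  0.11  ]
((434.969482421875, 259.2743835449219), (16.343868255615234, 4.969419002532959), 6.34019136428833)
[[ 0.4663 -0.3143  0.122 ]
 [ 0.4798 -0.3157  0.122 ]
 [ 0.476  -0.3607  0.122 ]
 [ 0.4625 -0.3592  0.122 ]]
((191.441162109375, 205.73532104492188), (17.70509910583496, 5.578319072723389), 14.03624439239502)
[[ 0.4762 -0.3614  0.122 ]
 [ 0.4577 -0.3654  0.122 ]
 [ 0.4631 -0.3175  0.122 ]
 [ 0.4814 -0.314   0.122 ]]
```

servo_tool([
  [-1,[-44.2,-41.8,4.5],0],
  [-1,[-44.2,-41.8,4.5],0],
  [-1,[-44.2,-41.8,4.5],0],
  [-1,[-44.2,-41.8,4.5],0],
  [-1,[-44.2,-41.8,4.5],0],
  [-1,[-44.2,-41.8,4.5],0],
  [-1,[-44.2,-41.8,4.5],0],
  [-1,[-44.2,-41.8,4.5],0],
  [-1,[-44.2,-41.8,4.5],0],
  [-1,[-44.2,-41.8,4.5],0],
])

```text
clock: 1.13
tool_pos: [0.4289, 0.1985, 0.3741]
ee_rot: [0.219, 0.976, 0.0, 0.0]
ft_force: [1.4, -0.3, -0.3]
finger_gap: 0.997
finger_force: 0.0
```

```bash
cat >> h.py <<'E'
from scipy.spatial.transform import Rotation as Ro
def sh(t):
    o=get_obs();R=Ro.from_quat(o["ee_rot"]).as_matrix()
    print("clock",o["clock"],"tcp",o["tool_pos"].round(4),"q",o["qpos"].round(2),"F",o["ft_force"].round(1),"gap",round(o["finger_gap"],2),"az_y",np.degrees(np.arctan2(R[1,1],R[0,1])).round(1),"shift cm",(R.T@(np.array(t)-o["tool_pos"])*100).round(2))
E
python3 -c "
from h import *
sh([.4995,.0213,.36])
for p in((420,252),(444,257),(424,216),(446,217)):print(onz('top',p,.075).round(3),onz('top',p,0).round(3))"
```

```text
clock 1.1333 tcp [0.4289 0.1985 0.3741] q [ 0.19 -0.15  2.03  0.    1.27 -0.94] F [ 1.4 -0.3 -0.3] gap 1.0 az_y 64.7 shift cm [-13.95 -13.01   1.41]
[ 0.494 -0.306  0.075] [ 0.501 -0.322  0.   ]
[ 0.482 -0.375  0.075] [ 0.488 -0.395  0.   ]
[ 0.597 -0.317  0.075] [ 0.609 -0.334  0.   ]
[ 0.596 -0.381  0.075] [ 0.608 -0.401  0.   ]
```

servo_tool([
  [-1,[-13,-12,1.4],0],
  [-1,[-13,-12,1.4],0],
  [-1,[-13,-12,1.4],0],
  [-1,[-13,-12,1.4],0],
  [-1,[-13,-12,1.4],0],
  [-1,[-13,-12,1.4],0],
  [-1,[-13,-12,1.4],0],
])

```text
clock: 1.72
tool_pos: [0.4949, 0.0362, 0.3598]
ee_rot: [0.22, 0.976, 0.0, -0.0]
ft_force: [-0.5, 0.1, -0.2]
finger_gap: 0.999
finger_force: 0.0
```

```bash
python3 -c "
from h import *
sh([.4995,.0213,.294])
s=camera('scene');cv2.imwrite('pics/s2.png',cv2.resize(s[140:340,120:420],(780,520))[:,:,::-1])"
```

```text
clock 1.7167 tcp [0.4949 0.0362 0.3598] q [-0.16 -0.07  1.98  0.    1.23 -1.28] F [-0.5  0.1 -0.2] gap 1.0 az_y 64.6 shift cm [-1.06 -1.15  6.58]
```

View pics/s2.png

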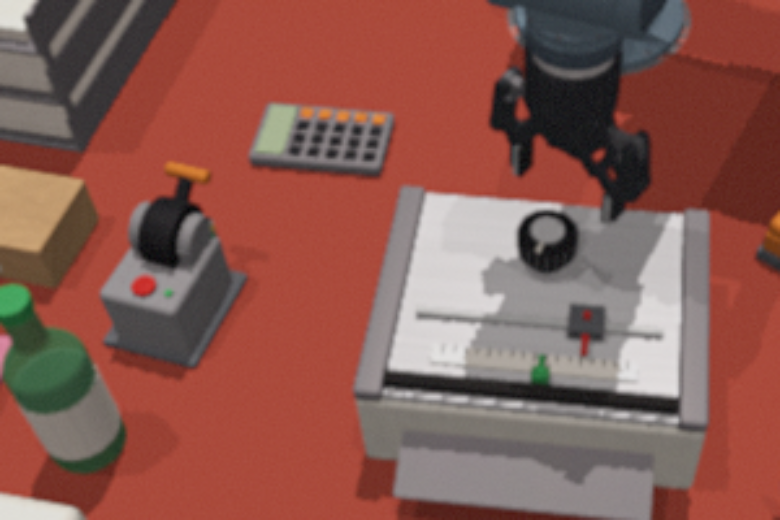

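The picture shows the open gripper above the wheel (548,240), the gauge and marker in plain view, and the other objects clear. I go down over the wheel.

servo_tool([
  [-1,[-1.1,-1.1,1],0],
  [-1,[-1.1,-1.1,3],0],
  [-1,[-1.1,-1.1,5],0],
  [-1,[-1.1,-1.1,6.6],0],
  [-1,[-1.1,-1.1,6.6],0],
  [-1,[-1.1,-1.1,6.6],0],
])

```text
clock: 2.27
tool_pos: [0.4996, 0.0231, 0.2935]
ee_rot: [0.218, 0.976, 0.0, -0.001]
ft_force: [0.2, 0.1, 0.7]
finger_gap: 1.001
finger_force: 0.0
```

```bash
python3 -c "
from h import *
sh([.4995,.0213,.294])"
```

```text
clock 2.2667 tcp [0.4996 0.0231 0.2935] q [-0.18  0.03  2.02  0.    1.1  -1.31] F [0.2 0.1 0.7] gap 1.0 az_y 64.8 shift cm [-0.07 -0.17 -0.05]
```

servo_tool([
  [0.6,[0,-0.1,0],0],
  [0.6,[0,-0.1,0],0],
  [0.6,[0,-0.1,0],0],
  [0.6,[0,-0.1,0],0],
  [0.6,[0,-0.1,0],0],
  [0.6,[0,-0.1,0],0],
  [0.6,[0,-0.1,0],0],
  [0.6,[0,-0.1,0],0],
], squeeze=30)

```text
clock: 2.93
tool_pos: [0.5003, 0.0208, 0.2957]
ee_rot: [0.219, 0.976, 0.0, 0.001]
ft_force: [-1.9, 0.9, 6.0]
finger_gap: 0.646
finger_force: 31.5
```

servo_tool([
  [0.6,[0,0,0],6],
  [0.6,[0,0,0],12],
  [0.6,[0,0,0],18],
  [0.6,[0,0,0],24],
  [0.6,[0,0,0],30],
  [0.6,[0,0,0],36],
  [0.6,[0,0,0],42],
  [0.6,[0,0,0],48],
  [0.6,[0,0,0],54],
  [0.6,[0,0,0],60],
])

```text
clock: 3.77
tool_pos: [0.4993, 0.02, 0.2956]
ee_rot: [0.679, 0.734, -0.003, -0.001]
ft_force: [-14.3, -6.8, 15.0]
finger_gap: 0.647
finger_force: 32.5
```

servo_tool([
  [0.6,[0,0,0],6],
  [0.6,[0,0,0],12],
  [0.6,[0,0,0],18],
  [0.6,[0,0,0],24],
  [0.6,[0,0,0],30],
  [0.6,[0,0,0],36],
  [0.6,[0,0,0],42],
  [0.6,[0,0,0],48],
  [0.6,[0,0,0],54],
  [0.6,[0,0,0],60],
])

```text
clock: 4.6
tool_pos: [0.4982, 0.0207, 0.2955]
ee_rot: [0.955, 0.296, -0.006, -0.001]
ft_force: [-24.5, -1.2, 23.9]
finger_gap: 0.65
finger_force: 33.3
```

```bash
cat >> h.py <<'E'
def gauge(k,view):
    s=camera("scene");r=blobs(s,(260,240,400,300),(0,130,70),(6,255,255));r+=blobs(s,(260,240,400,300),(174,130,70),(180,255,255));g=blobs(s,(260,240,400,300),(45,90,50),(85,255,255));print(r,g)
    if view: cv2.imwrite(f"pics/g{k}.png",cv2.resize(s[240:300,280:380],(800,480),interpolation=2)[:,:,::-1])
    return r,g
E
python3 -c "
from h import *
sh([.4995,.0213,.294]);gauge(1,1)"
```

```text
clock 4.6 tcp [0.4982 0.0207 0.2955] q [-0.19  0.02  2.02 -0.    1.11  0.78] F [-24.5  -1.2  23.9] gap 0.65 az_y -55.5 shift cm [0.15 0.03 0.15]
[([261.9, 249.2], [260, 240, 7, 27, 103]), ([396.0, 269.5], [393, 240, 7, 60, 420]), ([334.3, 260.2], [333, 259, 3, 3, 6]), ([333.3, 270.2], [332, 267, 3, 9, 16])] [([327.5, 283.4], [325, 277, 6, 11, 43])]
```

View pics/g1.png

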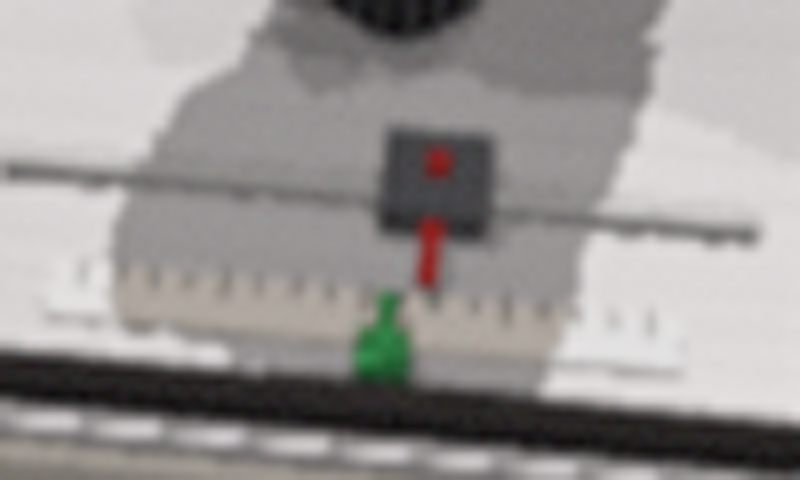

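```bash
python3 -c "
from h import *
y=np.array([-.094,.9956,0])
for z in(.118,.122):
  a=onz('scene',(332.9,275.1),z);b=onz('scene',(328.0,276.3),z);m=onz('scene',(327.5,283.4),z);c=onz('scene',(333.3,270.2),z);print(a,b,(a-b)@y*1000,(c-m)@y*1000)
a=onz('scene',(344.4,270.8),.12)-onz('scene',(333.3,270.2),.12);print(a@y)"
```

```text
[0.60469393 0.04768944 0.118     ] [0.61008286 0.03751598 0.118     ] 10.635259231694533 9.794620119989625
[0.60742872 0.04806368 0.122     ] [0.61279104 0.03794045 0.122     ] 10.582749320886105 9.746260731873305
0.025023533532269514
```

servo_tool([
  [0.6,[-0.1,-0.1,-0.1],6],
  [0.6,[-0.1,-0.1,-0.1],12],
  [0.6,[-0.1,-0.1,-0.1],18],
  [0.6,[-0.1,-0.1,-0.1],24],
  [0.6,[-0.1,-0.1,-0.1],30],
  [0.6,[-0.1,-0.1,-0.1],36],
  [0.6,[-0.1,-0.1,-0.1],42],
  [0.6,[-0.1,-0.1,-0.1],47],
  [0.6,[-0.1,-0.1,-0.1],47],
])

```text
clock: 5.4
tool_pos: [0.497, 0.022, 0.2956]
ee_rot: [0.994, -0.109, -0.004, -0.001]
ft_force: [-15.2, 5.1, 13.4]
finger_gap: 0.646
finger_force: 32.2
```

```bash
python3 -c "
from h import *
sh([.4995,.0213,.294]);gauge(2,1)"
```

```text
clock 5.4 tcp [0.497  0.022  0.2956] q [-0.18  0.02  2.02  0.    1.11  1.6 ] F [-15.2   5.1  13.4] gap 0.65 az_y -102.5 shift cm [0.26 0.02 0.16]
[([261.9, 249.2], [260, 240, 7, 27, 103]), ([396.0, 269.5], [393, 240, 7, 60, 420]), ([329.8, 259.5], [329, 259, 3, 2, 4]), ([328.7, 270.2], [328, 267, 3, 8, 17]), ([330.2, 259.5], [330, 258, 2, 4, 4])] [([327.5, 283.3], [324, 277, 7, 11, 43])]
```

View pics/g2.png

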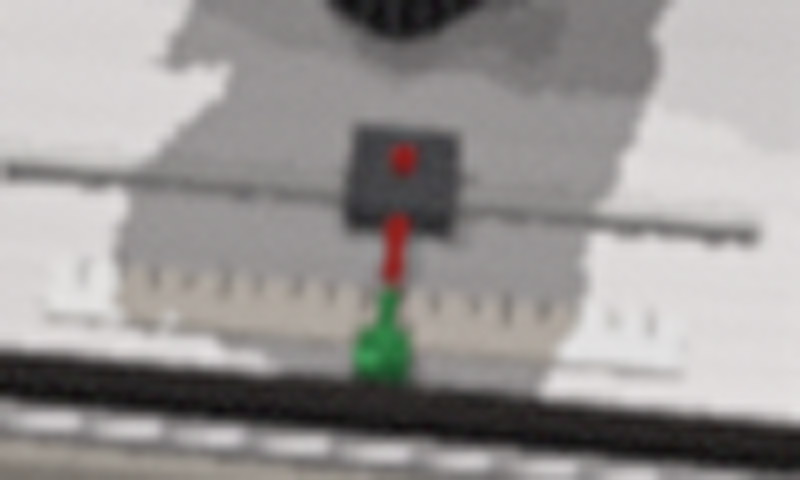

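The red pointer tip (392,282) now meets the green marker tip (389,293) along the pointer's line, within about 1 mm. I release the wheel and lift.

servo_tool([
  [-1,[0,0,0],0],
  [-1,[0,0,0],0],
  [-1,[0,0,0],0],
  [-1,[0,0,0],0],
  [-1,[0,0,0],0],
  [-1,[0,0,-3],0],
  [-1,[0,0,-6],0],
  [-1,[0,0,-9],0],
  [-1,[0,0,-12],0],
  [-1,[0,0,-12],0],
])

```text
clock: 6.28
tool_pos: [0.4998, 0.0208, 0.4221]
ee_rot: [0.994, -0.107, 0.006, 0.0]
ft_force: [0.8, -0.7, 0.1]
finger_gap: 1.003
finger_force: 0.0
```

```bash
python3 -c "
from h import *
sh([.4625,-.3375,.41]);gauge(3,0)
y=np.array([-.094,.9956,0])
print((onz('scene',(328.7,270.2),.12)-onz('scene',(327.5,283.3),.12))@y)"
```

```text
clock 6.2833 tcp [0.4998 0.0208 0.4221] q [-0.19 -0.13  1.92  0.    1.34  1.6 ] F [ 0.8 -0.7  0.1] gap 1.0 az_y -102.3 shift cm [ 3.98 35.8   1.25]
[([261.8, 249.2], [260, 240, 7, 27, 102]), ([396.0, 269.5], [393, 240, 7, 60, 420]), ([329.8, 259.7], [329, 259, 3, 3, 6]), ([328.7, 270.2], [328, 267, 3, 8, 17])] [([327.5, 283.5], [325, 277, 6, 11, 44])]
-0.0005291953169652158
```

servo_tool([
  [1,[4,35.8,1.2],-7],
  [1,[4,35.8,1.2],-7],
  [1,[4,35.8,1.2],-7],
  [1,[4,35.8,1.2],-7],
  [1,[4,35.8,1.2],-7],
  [1,[4,35.8,1.2],-7],
  [1,[4,35.8,1.2],-7],
  [1,[4,35.8,1.2],-7],
  [1,[4,35.8,1.2],-7],
  [1,[4,35.8,1.2],-7],
])

```text
clock: 7.17
tool_pos: [0.4597, -0.3421, 0.401]
ee_rot: [0.999, -0.049, -0.001, -0.0]
ft_force: [-0.3, -0.3, -0.6]
finger_gap: -0.0
finger_force: 0.0
```

servo_tool([
  [1,[0,0,2],0],
  [1,[0,0,4],0],
  [1,[0,0,6],0],
  [1,[0,0,7],0],
  [1,[0,0,7],0],
  [1,[0,0,7],0],
])

```text
clock: 7.67
tool_pos: [0.4611, -0.3369, 0.3323]
ee_rot: [0.999, -0.046, -0.001, -0.001]
ft_force: [0.4, 0.7, 0.0]
finger_gap: 0.001
finger_force: 0.0
```

```bash
python3 -c "
from h import *
sh([.4635,-.338,.234])
s=camera('scene');t=camera('top');W=np.hstack([cv2.resize(s[150:280,130:260],(390,500),interpolation=2),cv2.resize(t[170:300,380:480],(390,500),interpolation=2)]);cv2.imwrite('pics/d1.png',W[:,:,::-1])"
```

```text
clock 7.6667 tcp [ 0.4611 -0.3369  0.3323] q [-0.83  0.14  1.82  0.    1.19  0.83] F [0.4 0.7 0. ] gap 0.0 az_y -95.3 shift cm [0.26 0.1  9.83]
```

View pics/d1.png

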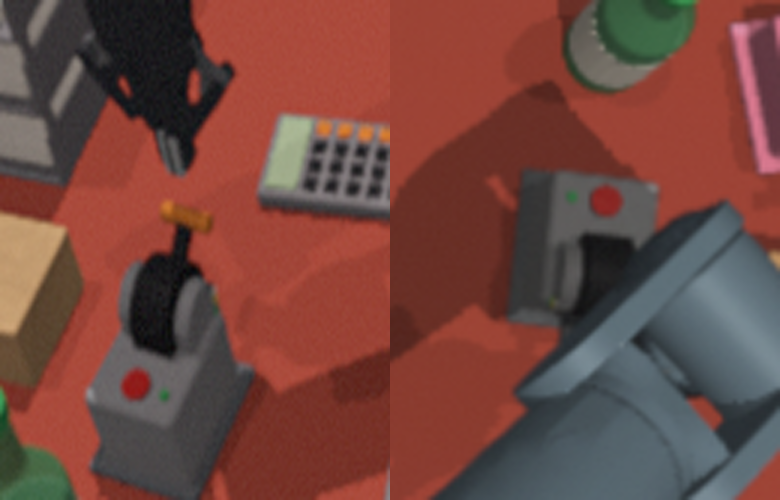

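The shut fingertips (180,165) stand right above the orange tab (187,215), and the box is clear of them. I press down.

servo_tool([
  [1,[0.2,0.1,1.5],0],
  [1,[0.2,0.1,2.6],0],
  [1,[0.2,0.1,3.2],0],
  [1,[0.2,0.1,3.8],0],
  [1,[0.2,0.1,4.4],0],
  [1,[0.2,0.1,5],0],
  [1,[0.2,0.1,5.6],0],
  [1,[0.2,0.1,6.2],0],
  [1,[0.2,0.1,6.6],0],
  [1,[0.2,0.1,6.6],0],
])

```text
clock: 8.6
tool_pos: [0.4628, -0.3389, 0.2674]
ee_rot: [0.999, -0.046, -0.0, 0.001]
ft_force: [-3.0, -0.6, 5.8]
finger_gap: 0.002
finger_force: 2.3
```

servo_tool([
  [1,[0,0,0.5],0],
  [1,[0,0,1],0],
  [1,[0,0,1.5],0],
  [1,[0,0,2.0],0],
  [1,[0,0,2.5],0],
  [1,[0,0,2.8],0],
  [1,[0,0,3.1],0],
  [1,[0,0,3.2],0],
  [1,[0,0,3.2],0],
])

```text
clock: 9.35
tool_pos: [0.4642, -0.3393, 0.2373]
ee_rot: [0.999, -0.046, 0.002, 0.002]
ft_force: [0.3, 0.6, 8.1]
finger_gap: -0.001
finger_force: 3.3
```

```bash
python3 -c "
from h import *
sh([.4635,-.338,.2325])
s=camera('scene');t=camera('top');W=np.hstack([cv2.resize(s[150:280,130:260],(500,500),interpolation=2)]);cv2.imwrite('pics/d2.png',W[:,:,::-1])"
```

```text
clock 9.35 tcp [ 0.4642 -0.3393  0.2373] q [-0.83  0.28  1.85  0.    1.    0.83] F [0.3 0.6 8.1] gap -0.0 az_y -95.3 shift cm [-0.08 -0.13  0.48]
```

View pics/d2.png

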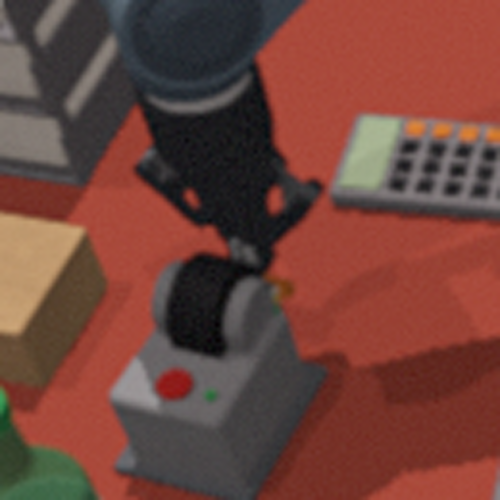

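The tab is down behind the box, with the fingers on it (force 8 N, dial at about 1.14). I press on in small steps until the stop is felt.

servo_tool([
  [1,[0,0,0.15],0],
  [1,[0,0,0.3],0],
  [1,[0,0,0.3],0],
  [1,[0,0,0.3],0],
])

```text
clock: 9.78
tool_pos: [0.4642, -0.3394, 0.2347]
ee_rot: [0.999, -0.046, 0.002, 0.002]
ft_force: [-1.1, 0.1, 9.5]
finger_gap: -0.003
finger_force: 3.9
```

servo_tool([
  [1,[0,0,0.1],0],
  [1,[0,0,0.1],0],
  [1,[0,0,0.1],0],
])

```text
clock: 10.03
tool_pos: [0.4643, -0.3395, 0.2338]
ee_rot: [0.999, -0.046, 0.002, 0.002]
ft_force: [-0.3, 0.2, 9.9]
finger_gap: -0.0
finger_force: 3.9
```

servo_tool([
  [1,[0,0,0.1],0],
  [1,[0,0,0.1],0],
  [1,[0,0,0.1],0],
])

```text
clock: 10.28
tool_pos: [0.4642, -0.3395, 0.2328]
ee_rot: [0.999, -0.046, 0.002, 0.002]
ft_force: [-0.2, 0.4, 8.3]
finger_gap: -0.0
finger_force: 3.9
```

servo_tool([
  [1,[0,0,0.1],0],
  [1,[0,0,0.1],0],
  [1,[0,0,0.1],0],
  [1,[0,0,0.1],0],
])

```text
clock: 10.62
tool_pos: [0.4643, -0.3395, 0.2319]
ee_rot: [0.999, -0.046, 0.002, 0.002]
ft_force: [-0.6, -0.0, 9.4]
finger_gap: 0.004
finger_force: 4.3
```

```bash
python3 -c "
from h import *
sh([.4635,-.338,.2325]);gauge(4,0)"
```

```text
clock 10.6167 tcp [ 0.4643 -0.3395  0.2319] q [-0.83  0.29  1.85  0.    0.99  0.83] F [-0.6 -0.   9.4] gap 0.0 az_y -95.3 shift cm [-0.1  -0.14 -0.06]
[([261.8, 248.9], [260, 240, 7, 26, 95]), ([396.0, 269.5], [393, 240, 7, 60, 420]), ([330.0, 259.5], [329, 258, 3, 4, 8]), ([329.1, 269.7], [328, 267, 4, 8, 17])] [([327.5, 283.3], [325, 277, 6, 11, 40])]
```

servo_tool([
  [1,[0,0,0.1],0],
  [1,[0,0,0.1],0],
  [1,[0,0,0.1],0],
])

```text
clock: 10.92
tool_pos: [0.4645, -0.3395, 0.2311]
ee_rot: [0.999, -0.046, 0.003, 0.002]
ft_force: [1.2, 0.1, 10.8]
finger_gap: 0.0
finger_force: 4.8
```

servo_tool([
  [1,[0,0,0.1],0],
  [1,[0,0,0.1],0],
  [1,[0,0,0.1],0],
])

```text
clock: 11.17
tool_pos: [0.4647, -0.3396, 0.2305]
ee_rot: [0.999, -0.046, 0.003, 0.002]
ft_force: [1.5, 1.1, 11.4]
finger_gap: 0.001
finger_force: 5.4
```

```bash
python3 -c "
from h import *
print(sign_off())"
```

```text
the job is handed in; nothing more can be done
None
```

I handed the job in at about 11 s: the gauge pointer stands within about 1 mm of the green marker, and the arm is still pressing the tab just past the third click (dial about 1.27, worked out from fingertip height and about 11 N of force).

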